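# Jack the seat rail up to its weld stop and hold it

### The arm

A 6-joint arm with a two-finger parallel gripper is mounted at the origin on the work surface. World frame = base frame: x ahead of the robot, y to its left, z up, the work surface at z = 0. Lengths are in mm, angles in rad, forces in N, time in s.
With the tool pointing down it reaches from about 400 to 925 mm from the base axis. Payload 12.5 kg.
Tool frame: the origin (TCP) lies at the very end of the fingers, on their centre line; the grasp point (between the pads) lies env.grip_point_offset behind it (env.grip_point_offset is the distance from the TCP to the grasp point, in mm); y points along the fingers, z is the direction in which the jaws open and shut, and the axes are right-handed (so a half turn about y gives the same grasp; the last joint's range is limited). The gripper opens to 95 mm and grips with 3 to 60 N. Pads are 20 mm wide; open, the fingers measure 119 mm over their backs; the gripper's body (75 mm by 180 mm) begins 59 mm behind the grasp point.
Start: joints at [1.002, 0.491, 1.559, -0, 1.092, -0.106], TCP at [279.022, 559.28, 214.661] pointing down, gripper open.
Joint ranges: [-3.1, 3.1], [-0.84, 2.19], [0.05, 2.79], [-1.13, 4.28], [0.06, 2.93], [-2.69, 2.69]. Speed limits (rad/s): [2.22, 2.22, 2.79, 3.14, 3.14, 3.14].

### API

Orientations are given as [roll, pitch, yaw] about the fixed x, y, z axes, in that order (R = Rz(yaw) Ry(pitch) Rx(roll)).
In Python, from cell import readout, read_camera, env, nets gives the robot as it stands.
- The arm moves only by the tool apply_moves, never from a script. Its argument "increments" is a list of rows, each a list of 3 entries, a list of its own where there are three numbers: the shift along the tool's x, y, z in cm, then the turn, a rotation vector about the tool's x, y, z in degrees, then the finger opening in cm, from 0 to 9.51. A call has exactly 5 rows; each row shifts and turns the pose as measured when the row begins, along the tool's axes as they then stand; what a row does not reach is not made up. A row lasts 1/8 s, in which the tool goes at most 62.5 mm and 10.7 degrees, less where a joint would pass 70% of its speed; a pose out of reach is approached as far as the arm can. A call with a gripper value outside its range is refused whole. The fingers move at their own pace and stop on an object; the grip force is fixed at half the most. Time passes only in rows, so rows that do not move let the fingers close, or fill a call up. It gives the time, the measured TCP pose, the force and the opening at its end, in the units of the state.
- readout.state(): the state, without advancing time (a new reading comes with each control period).
- read_camera(name): name is "side" or "top"; returns a dict with "img" (384x512x3 uint8, red, green, blue), "vfov" (degrees; the focal length in pixels is half the picture's height over the tangent of half this angle, whatever the lens; pixels are square), "cx", "cy" (the principal point, pixels), "rvec" (rotation vector, rad) and "tvec" (3), from world to camera coordinates, as OpenCV has them. Camera axes: x right, y down, z forward; pixel columns grow to the right and rows downward; lengths in mm; the calibration is good to about 2 mm. A picture is of the moment at which its call begins. There is no depth.
- env.job_done(): hands the job in, once; it reports no verdict.
Trained networks look in a picture, given as the dict that the camera call returned (one of the last four; its "shot" number tells which), for a name from the list of things; names that differ only in an ending like _2 or _b are one class to them, and where a whole thing is asked for, a point or a joint stands for the part that bears it (a point fixed in the world has none). Each returns a list of dicts, best first, with "confidence" (0 to 1); they miss things now and then, are a little off and sometimes report something else, mostly with a low value. They report only what shows in the picture. A call takes as long as a camera call. They do not tell look-alikes from the thing itself.
- nets.look_for(picture, thing): "point" ([x, y, z] in mm, in the coordinates of the camera as it stood for that picture, good to about 4 mm: the middle of the surface that is visible of it).
- nets.mark_of(picture, thing): "point" ([x, y, z] in mm, in the coordinates of the camera as it stood for that picture, good to about 4 mm: a listed point, or the origin of a listed thing).
The state is a dict: "t": time; "joints": joint angles; "qvel": joint speeds; "tau": joint torques, N m; "eef_pos": TCP position; "tcp_rot": TCP orientation; "ft_force": force on the tool from outside, world axes, zero at the start; "moment": the same for the moment, N m; "opening": opening from 0.0 (shut) to 1.0 (fully open).
Only numpy, scipy, OpenCV 4.12 (cv2) and the standard library are available. Lean on these libraries where they do the work, as an engineer would, in place of code of your own. Each camera call takes 0.05 s, during which the arm holds its last target. There are 200 camera calls.

### The job

The near end of the pivoted seat rail has sunk off its weld stop: slide the blue ratchet jack along the table until its saddle is centred under the rail's yellow-banded lift pad, then pump its red lever in full strokes until the rail meets the red stop finger. The ratchet catches only at whole teeth, so on the last stroke keep the lever pressed down firmly and finish while holding it there, the rail tight against the stop for its tack weld. Lift with the jack alone, never by pushing on the rail, keep the jack flat on its foot, and leave the pliers, magnet square and loose clamp bolt where they lie.

Things in the scene. Friction and masses are not known exactly. Their poses are not given: they have to be found in the camera images.
- jack: Small blue ratchet jack, 1 kg, loose, slides on the table (friction about 0.3). Origin: underside of the foot below the saddle's centre; z up; lever sticks out to -x. Foot 195 x 90 x 12 mm, x -140 to 55 mm; housing 60 mm wide (y), x -38 to 32, up to z = 100 mm; 44 mm wide cheeks at the lever pivot reach to x = -74 mm. While it carries no load, over 9 N on the grip of the lowered lever tips it.
- saddle (a point): Centre of the top face of the jack's round steel saddle, 40 mm across. 118 mm above the table with the ratchet wholly down; starts 118 to 134 mm high and rises straight up along the jack's z as it is pumped.
- jack_lever (a joint): Pump lever (rad): 0 = up (30 deg above level), 0.75 = fully down (13 deg below level); a spring lifts it again. Down: free play to 0.15, then the saddle rises 20 mm per rad. From under 0.1 to over 0.65 gains one 8 mm tooth and takes 2 to 4 N at the grip; 2 to 4 strokes in all. On the last one it stalls short of its end, at 0.45 to 0.6, when the rail meets the stop: press on there with about 8 N.
- jack_ram (a joint): Height of the saddle above its lowest (m). With the lever up the ratchet holds it at 0, 0.008, 0.016 or 0.024, at the very start perhaps also between. It touches the lift pad at about 0.0215; the rail meets the stop at 0.030.
- lever_pivot (a point): Lever's pivot axis on the jack, 56 mm behind the saddle axis and 85 mm above the table; the axis lies along the jack's y.
- lever_socket (a point): Centre of the black square socket at the lever's root, 24 x 24 mm, 75 mm long; this point is 55 mm from the pivot, about 112 mm high with the lever up and free on both sides: good to pinch from above, across the jack's y, to slide the jack without pumping. Frame: the lever's, -x along the lever away from the pivot, z out of its upper face.
- lever_grip (a point): Middle of the upper face of the red plastic grip at the lever's end: 95 mm long, 32 mm wide, 24 mm thick. 190 mm from the pivot along the lever and 12 mm above its centre line. About 190 mm high with the lever up, 53 mm with it fully down. Frame as for lever_socket.
- rail: Seat-frame side rail: grey 40 x 40 mm steel tube, 1.2 to 2 kg, on a pivot bolt in a clevis at its far end. Origin on the tube's centre line above the lift pad, 300 mm from the bolt; -x points along the tube to the near, sunken end, 130 mm away. A yellow band 28 mm wide marks the lift pad. It rises 8.5 mm there until it is level against the stop.
- lift_pad (a point): Centre of the underside of the round steel lift pad (44 mm across, 6 mm thick) under the yellow band of the rail, 300 mm from the pivot bolt. 139.5 mm above the table at the start, 148 mm when the rail is up against the stop. The tube's top is 46 mm above this point.
- stop: End stop bolted to the table: grey post beside the rail on the stop's +y side, a grey finger under the rail (rest) and a red finger over it (the stop: underside 194 mm high, top 214 mm, 36 mm wide), 112 mm from the lift pad towards the rail's near end. Origin on the table below the lift pad; -x along the rail to the near end.
- fixture: The rest of the fixture: clevis 300 mm from the lift pad at the far end (to 200 mm high) and, 200 mm to the +y side, the frame's other rail (440 mm long), already clamped on blocks, clamp bolts to 232 mm high. Origin and axes as stop. Fixed.
- pliers: Loose welding pliers with teal handles, 210 x 65 x 16 mm, lying on the table; leave alone. Origin in the middle of the underside.
- magnet_square: Loose red welding magnet square, 110 x 110 x 16 mm, lying on the table; leave alone. Origin in the middle of the underside.
- clamp_bolt: Loose steel clamping bolt standing on its head, 27 mm across, 57 mm tall; leave alone. Origin under its head.
Not all that is in view belongs to the job. Of the things like the stop, leave any that is green or pink; of the rest the smaller one is meant.

How it is judged:
By the outcome, as a careful person would: the job done as asked, in the order asked, and still so for the second after the job is handed in, while the arm keeps its last pose, push and grip.
It also fails if it takes over 67 s, if anything falls off the work surface, if the arm or the gripper's body presses on something with over 40 N, if the wrist force passes 120 N, or if a joint passes its speed limit or range.

## Working session

There is one attempt and no reset: what is moved stays moved. The work goes in short steps, Python scripts to look and compute and a tool call to move; the robot and the scene stay as the last step left them, time stands still between calls to the robot, and variables do not carry over. Pictures are saved under pics/ and viewed, about 8 in all and at most 12, crops included, and the job is handed in when it is done.

Besides the shell and the picture viewer there is one more tool, called by a JSON object that holds its "op" and its "data". apply_moves: Moves the arm, as the interface text tells. Its arguments: {"type":"object","properties":{"increments":{"type":"array"}},"required":["increments"]}

```bash
mkdir -p pics; cat > h.py <<'E'
import numpy as np, cv2
from scipy.spatial.transform import Rotation as R
from cell import readout, read_camera, env, nets
def c2w(p,pt): 
    M=cv2.Rodrigues(np.array(p["rvec"],float))[0]; return M.T@(np.array(pt)-np.array(p["tvec"]).ravel())
def w2p(p,w):
    M=cv2.Rodrigues(np.array(p["rvec"],float))[0]; c=M@np.array(w,float)+np.array(p["tvec"]).ravel()
    f=p["img"].shape[0]/2/np.tan(np.radians(p["vfov"]/2)); return (f*c[0]/c[2]+p["cx"],f*c[1]/c[2]+p["cy"])
def save(p,n,box=None,s=1.5):
    im=p["img"][:,:,::-1]
    if box: im=im[box[1]:box[3],box[0]:box[2]]
    cv2.imwrite(f"pics/{n}.png",cv2.resize(np.ascontiguousarray(im),None,fx=s,fy=s,interpolation=cv2.INTER_CUBIC))
def marks(p,names,f="mark_of",k=3):
    for n in names:
        for d in getattr(nets,f)(p,n)[:k]:
            w=c2w(p,d["point"]); print(p.get("shot"),n,round(d["confidence"],2),w.round(0),np.round(w2p(p,w)))
E
python3 - <<'E'
from h import *
s=readout.state(); print(s, env.grip_point_offset)
for c in ("side","top"):
    p=read_camera(c); save(p,c+"0"); print(c,p["vfov"],c2w(p,[0,0,0]))
    marks(p,["jack","saddle","lever_pivot","lever_socket","lever_grip","rail","lift_pad","stop","fixture","pliers","magnet_square","clamp_bolt"])
E
```

```text
{'t': 0.0, 'joints': array([ 1.00237150e+00,  4.91594580e-01,  1.55944435e+00,  2.85265845e-05,
        1.09172610e+00, -1.05581077e-01]), 'qvel': array([ 0.00050417, -0.00151458,  0.00031955,  0.0001721 , -0.00079589,
       -0.00063878]), 'tau': array([ 7.80684186e-04, -6.12633634e+01, -2.58186400e+01,  6.93103625e-02,
        4.80963592e-02, -7.99474287e-05]), 'eef_pos': array([278.88809449, 559.0504886 , 214.04175687]), 'tcp_rot': array([-1.57195951e+00,  1.48710144e-04, -4.62857002e-01]), 'ft_force': array([ 0.30960015,  0.06205698, -0.41274489]), 'moment': array([-0.05700453, -0.02373994,  0.0428399 ]), 'opening': 1.0001950697955435} 18.8
side 52.65791596811377 [ 333.29314388 -844.92768512  818.91680143]
1 jack 0.76 [511. -24.   3.] [245. 253.]
1 saddle 0.6 [509. -27. 115.] [243. 225.]
1 lever_pivot 0.67 [503. -84.  83.] [246. 247.]
1 lever_pivot 0.66 [513. -27. 116.] [244. 225.]
1 lever_socket 0.97 [ 505. -128.  109.] [251. 251.]
1 lever_grip 0.85 [ 502. -237.  187.] [261. 258.]
1 rail 0.78 [561. 175. 163.] [242. 171.]
1 lift_pad 0.91 [563. 177. 140.] [243. 176.]
1 pliers 0.63
[... 177 characters left out ...]
3106507 1621.4357754 ]
2 jack 0.89 [508. -25.  -5.] [289. 210.]
2 saddle 0.46 [508. -24. 116.] [291. 210.]
2 saddle 0.16 [561. 173.  -6.] [239. 198.]
2 lever_pivot 0.75 [507. -80.  83.] [305. 210.]
2 lever_socket 0.63 [ 507. -124.  109.] [318. 210.]
2 lever_grip 0.86 [ 502. -238.  191.] [354. 210.]
2 rail 0.94 [561. 176. 165.] [236. 196.]
2 rail 0.54 [565. 176. 137.] [236. 195.]
2 lift_pad 0.72 [559. 174. 139.] [237. 196.]
2 stop 0.73 [ 502. -240.  191.] [354. 210.]
2 stop 0.37 [562. 179. 165.] [235. 195.]
2 fixture 0.9 [562. 171.  -3.] [240. 197.]
2 pliers 0.83 [ 787. -201.   -1.] [332. 140.]
2 magnet_square 0.87 [ 422. -357.    3.] [374. 231.]
2 clamp_bolt 0.39 [753. -20.  -1.] [287. 149.]
```

View pics/side0.png

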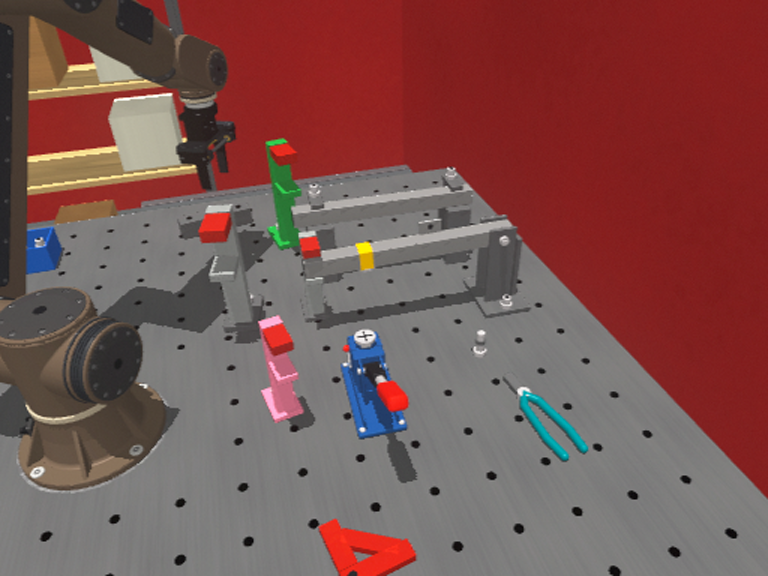

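View pics/top0.png

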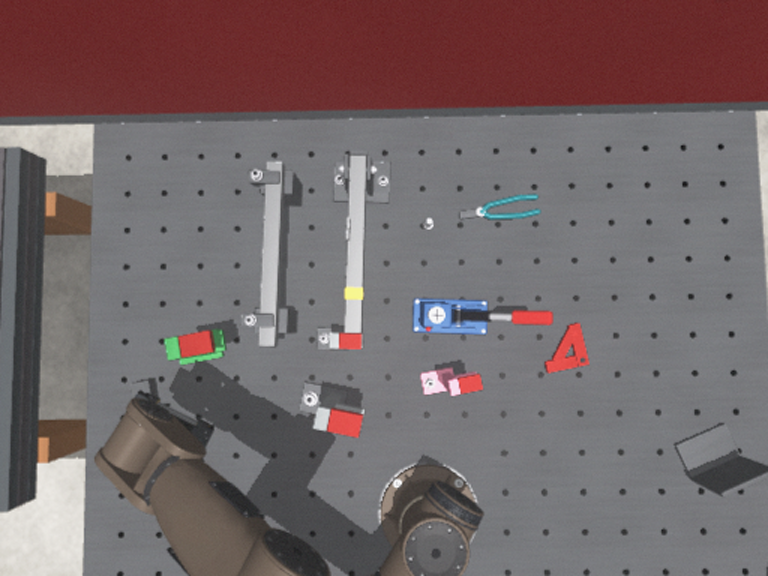

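```bash
cat >> h.py <<'E'
def plan(pos,yaw_deg,n):
    """rows from the measured pose to pos, tool down with given yaw"""
    s=readout.state(); P=np.array(s["eef_pos"]); A=R.from_euler("xyz",s["tcp_rot"]); B=R.from_euler("xyz",[-90,0,yaw_deg],degrees=True)
    print("at",P.round(1),np.degrees(s["tcp_rot"]).round(1),"F",np.round(s["ft_force"],1),"t",round(s["t"],2))
    d=(np.array(pos)-P)/n; t=(A.inv()*B).as_rotvec(degrees=True)/n
    for i in range(n):
        Ri=A*R.from_rotvec(t*i,degrees=True); print((Ri.inv().apply(d)/10).round(2).tolist(),t.round(1).tolist())
E
python3 - <<'E'
from h import *
plan([279,559,330],-26.5,2)
# after lift
P=np.array([279,559,330.]);Q=np.array([506,-126,240.]);n=13
for i in range(n):
    y=-26.5-63.5*i/n; Rr=R.from_euler("xyz",[-90,0,y],degrees=True); print((Rr.inv().apply((Q-P)/n)/10).round(2))
p=read_camera("top")
# big stop / jack yaw
marks(p,["jack","lever_grip","lever_socket","saddle","lift_pad","rail","stop","fixture"],k=4)
E
```

```text
at [279.  559.3 214.6] [-90.    0.  -26.5] F [0.  0.4 0.2] t 1.3
[0.0, -5.77, -0.01] [-0.0, -0.0, -0.0]
[0.0, -5.77, -0.01] [-0.0, -0.0, -0.0]
[ 3.91  0.69 -3.94]
[ 4.23  0.69 -3.59]
[ 4.53  0.69 -3.22]
[ 4.78  0.69 -2.82]
[ 5.    0.69 -2.4 ]
[ 5.19  0.69 -1.97]
[ 5.34  0.69 -1.52]
[ 5.45  0.69 -1.06]
[ 5.52  0.69 -0.59]
[ 5.55  0.69 -0.12]
[5.54 0.69 0.36]
[5.49 0.69 0.83]
[5.4  0.69 1.29]
3 jack 0.85 [508. -23.  -0.] [288. 210.]
3 lever_grip 0.7 [ 502. -241.  190.] [355. 210.]
3 lever_socket 0.82 [ 507. -128.  110.] [319. 210.]
3 saddle 0.58 [ 789. -200.   -2.] [331. 140.]
3 saddle 0.45 [508. -22. 113.] [290. 210.]
3 saddle 0.18 [506. -82.  85.] [306. 210.]
3 lift_pad 0.89 [563. 177. 139.] [236. 195.]
3 lift_pad 0.5 [ 504. -126.  110.] [318. 211.]
3 rail 0.69 [508. -25.  -3.] [289. 210.]
3 rail 0.63 [560. 178. 166.] [235. 196.]
3 stop 0.5 [564. 173. 137.] [237. 195.]
3 fixture 0.77 [561. 172.  -4.] [239. 198.]
```

{"op": "apply_moves", "data": {"increments": [[[0,-6,0],[0,0,0],9.5],[[0,-5.8,0],[0,0,0],9.5],[[3.9,0.3,-3.9],[0,4.9,0],9.5],[[4.2,0.3,-3.6],[0,4.9,0],9.5],[[4.5,0.3,-3.2],[0,4.9,0],9.5]]}}

```text
t: 2.38
eef_pos: [331.1, 400.5, 326.8]
tcp_rot: [-1.57, -0.001, -0.722]
ft_force: [0.4, 0.8, 0.0]
opening: 0.999
```

{"op": "apply_moves", "data": {"increments": [[[4.8,0.3,-2.8],[0,4.9,0],9.5],[[5,0.3,-2.4],[0,4.9,0],9.5],[[5.2,0.3,-2],[0,4.9,0],9.5],[[5.3,0.3,-1.5],[0,4.9,0],9.5],[[5.4,0.5,-1.1],[0,4.9,0],9.5]]}}

```text
t: 3.0
eef_pos: [416.4, 128.2, 310.6]
tcp_rot: [-1.566, -0.001, -1.163]
ft_force: [1.4, 1.0, 0.8]
opening: 1.0
```

```bash
python3 - <<'E'
from h import *
plan([506,-126,240],-91.5,5)
E
```

```text
at [416.4 128.2 310.6] [-89.7  -0.  -66.6] F [1.4 1.  0.8] t 3.0
[5.38, 1.41, -0.38] [-0.1, 5.0, -0.0]
[5.39, 1.41, 0.09] [-0.1, 5.0, -0.0]
[5.36, 1.41, 0.56] [-0.1, 5.0, -0.0]
[5.29, 1.41, 1.02] [-0.1, 5.0, -0.0]
[5.18, 1.41, 1.48] [-0.1, 5.0, -0.0]
```

{"op": "apply_moves", "data": {"increments": [[[5.4,1.2,-0.4],[0,5,0],9.5],[[5.4,1.2,0.1],[0,5,0],9.5],[[5.4,1.2,0.6],[0,5,0],9.5],[[5.3,1.2,1],[0,5,0],9.5],[[5.2,1.2,1.5],[0,5,0],9.5]]}}

```text
t: 3.62
eef_pos: [506.8, -137.0, 251.0]
tcp_rot: [-1.561, 0.001, -1.615]
ft_force: [0.9, 0.2, 0.4]
opening: 1.002
```

```bash
python3 - <<'E'
from h import *
plan([506,-126,94],-91.5,4)
for c in ("side","top"):
    p=read_camera(c); save(p,c+"1",(140,130,400,330),2.5)
    marks(p,["lever_socket","lever_grip"])
E
```

```text
at [ 506.8 -137.   251. ] [-89.4   0.1 -92.5] F [0.9 0.2 0.4] t 3.62
[-0.27, 3.92, -0.07] [-0.1, -0.3, -0.0]
[-0.27, 3.92, -0.06] [-0.1, -0.3, -0.0]
[-0.27, 3.92, -0.05] [-0.1, -0.3, -0.0]
[-0.27, 3.92, -0.04] [-0.1, -0.3, -0.0]
4 lever_socket 0.57 [ 504. -127.  106.] [251. 252.]
4 lever_grip 0.57 [ 501. -240.  188.] [261. 259.]
5 lever_socket 0.63 [507. -25. 117.] [291. 210.]
5 lever_socket 0.45 [ 506. -126.  113.] [319. 210.]
```

{"op": "apply_moves", "data": {"increments": [[[-0.8,3,-0.1],[-0.6,-1,0],9.5],[[-0.3,4,0],[0,0,0],7],[[0,4,0],[0,0,0],7],[[0,4,0],[0,0,0],6],[[0,0.7,0],[0,0,0],5]]}}

```text
t: 4.55
eef_pos: [507.2, -117.0, 95.3]
tcp_rot: [-1.564, -0.001, -1.581]
ft_force: [-1.0, -1.2, 1.3]
opening: 0.632
```

```bash
python3 - <<'E'
from h import *
plan([506,-126,94],-91.5,1)
p=read_camera("side"); save(p,"side2",(170,180,330,300),4.5)
E
```

```text
at [ 507.2 -117.    95.3] [-89.6  -0.1 -90.6] F [-1.  -1.2  1.3] t 4.55
[0.91, 0.13, -0.11] [-0.4, 0.9, 0.1]
```

View pics/side2.png

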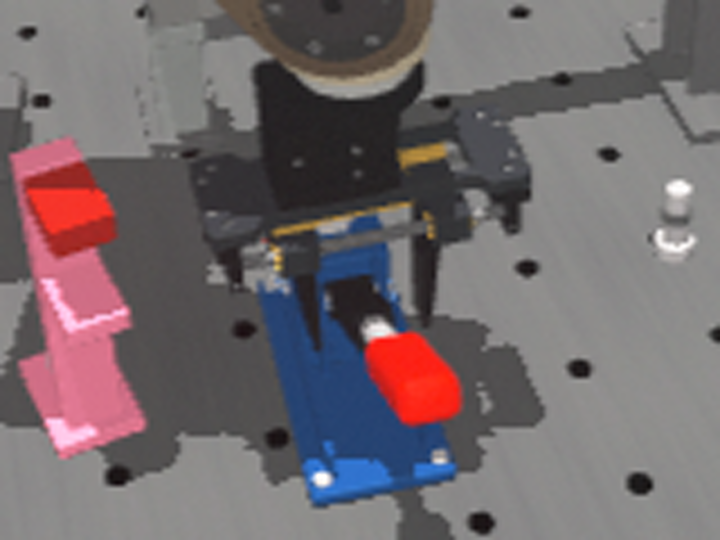

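The fingers straddle the black socket (around px 350,300 in the crop), and both sides are clear. Next I shift 1 cm back and close.

{"op": "apply_moves", "data": {"increments": [[[0.9,0.1,0],[-0.4,1,0],4.5],[[0,0,0],[0,0,0],2.6],[[0,0,0],[0,0,0],1.5],[[0,0,0],[0,0,0],1.5],[[0,0,0],[0,0,0],1.5]]}}

```text
t: 5.22
eef_pos: [508.2, -126.8, 98.6]
tcp_rot: [-1.566, -0.003, -1.599]
ft_force: [-0.8, -1.5, -3.7]
opening: 0.25
```

```bash
python3 - <<'E'
from h import *
plan([560,72,94],-90,8)
for c in ("side","top"):
    p=read_camera(c); marks(p,["saddle","lift_pad","lever_grip","jack","lever_pivot"],k=2)
E
```

```text
at [ 508.2 -126.8   98.6] [-89.8  -0.2 -91.6] F [-0.8 -1.5 -3.7] t 5.22
[-2.5, 0.05, 0.58] [-0.0, -0.2, 0.0]
[-2.5, 0.05, 0.59] [-0.0, -0.2, 0.0]
[-2.5, 0.05, 0.6] [-0.0, -0.2, 0.0]
[-2.5, 0.05, 0.6] [-0.0, -0.2, 0.0]
[-2.49, 0.05, 0.61] [-0.0, -0.2, 0.0]
[-2.49, 0.06, 0.62] [-0.0, -0.2, 0.0]
[-2.49, 0.06, 0.63] [-0.0, -0.2, 0.0]
[-2.49, 0.06, 0.64] [-0.0, -0.2, 0.0]
7 lever_grip 0.61 [ 510. -237.  189.] [264. 257.]
7 jack 0.85 [510. -25.   2.] [244. 254.]
7 lever_pivot 0.59 [509. -82.  84.] [248. 246.]
8 saddle 0.69 [563. 175. 139.] [237. 195.]
8 saddle 0.61 [508. -20. 114.] [290. 210.]
8 lift_pad 0.94 [561. 175. 136.] [236. 196.]
8 lift_pad 0.45 [ 792. -201.    1.] [332. 139.]
8 lever_grip 0.68 [ 510. -240.  188.] [354. 208.]
8 lever_grip 0.3 [ 422. -360.    1.] [375. 231.]
8 jack 0.59 [509. -23.  -2.] [288. 210.]
8 lever_pivot 0.97 [510. -79.  82.] [305. 209.]
```

{"op": "apply_moves", "data": {"increments": [[[-1.5,0,0.5],[0,0,0],1.5],[[-2.5,0,0.7],[0,0,0],1.5],[[-3,0,0.9],[0,0,0],1.5],[[-3,0,0.9],[0,0,0],1.5],[[-3,0,0.9],[0,0,0],1.5]]}}

```text
t: 6.45
eef_pos: [553.9, 4.4, 98.8]
tcp_rot: [-1.563, -0.005, -1.602]
ft_force: [-0.0, -3.2, -1.9]
opening: 0.251
```

```bash
python3 - <<'E'
from h import *
plan([560.2,72,98],-91.6,5)
for c in ("side","top"):
    p=read_camera(c); marks(p,["saddle","lever_grip","jack","lever_pivot","lever_socket"],k=1)
E
```

```text
at [553.9   4.4  98.8] [-89.5  -0.3 -91.8] F [-0.  -3.2 -1.9] t 6.45
[-1.35, 0.01, 0.08] [-0.1, -0.0, 0.1]
[-1.35, 0.01, 0.09] [-0.1, -0.0, 0.1]
[-1.35, 0.01, 0.09] [-0.1, -0.0, 0.1]
[-1.35, 0.01, 0.09] [-0.1, -0.0, 0.1]
[-1.35, 0.01, 0.09] [-0.1, -0.0, 0.1]
9 lever_grip 0.79 [ 556. -106.  190.] [267. 218.]
9 jack 0.71 [557. 110.   2.] [248. 223.]
9 lever_pivot 0.71 [554.  52.  85.] [251. 214.]
9 lever_socket 0.88 [556.   3. 107.] [256. 218.]
10 saddle 0.61 [554. 105. 116.] [256. 198.]
10 lever_grip 0.61 [ 551. -110.  193.] [317. 197.]
10 jack 0.6 [554. 109.   1.] [255. 199.]
10 lever_pivot 0.58 [554.  53.  85.] [270. 198.]
```

{"op": "apply_moves", "data": {"increments": [[[-1.8,0,0.15],[-0.1,0,0],1.5],[[-1.8,0,0.1],[-0.1,0,0],1.5],[[-1.5,0,0.1],[-0.1,0,0],1.5],[[-0.9,0,0.1],[-0.1,0,0],1.5],[[-0.5,0,0.1],[-0.1,0,0],1.5]]}}

```text
t: 7.68
eef_pos: [561.2, 68.5, 98.7]
tcp_rot: [-1.572, -0.008, -1.602]
ft_force: [-1.3, -5.2, 0.1]
opening: 0.252
```

```bash
python3 - <<'E'
from h import *
plan([560.3,71.3,98],-91.6,1)
for c in ("side","top")*2:
    p=read_camera(c); marks(p,["jack","lift_pad","rail","lever_pivot","lever_socket","lever_grip"],k=1)
    if c=="side": save(p,"side3",(180,140,340,260),4.5)
    else: save(p,"top3",(180,150,340,270),4.5)
print([np.round(w2p(p,w)) for w in ([561,175,186],)])
E
```

```text
at [561.2  68.5  98.7] [-90.1  -0.4 -91.8] F [-1.3 -5.2  0.1] t 7.67
[-0.28, 0.07, -0.1] [0.1, -0.2, 0.4]
11 jack 0.74 [567. 170.   1.] [246. 212.]
11 lift_pad 0.76 [564. 175. 140.] [243. 177.]
11 rail 0.78 [562. 175. 163.] [242. 171.]
11 lever_pivot 0.58 [563. 112.  85.] [249. 202.]
11 lever_socket 0.64 [563.  67. 108.] [253. 204.]
11 lever_grip 0.52 [561. -41. 189.] [262. 203.]
12 jack 0.74 [560. 171.  -4.] [240. 198.]
12 lift_pad 0.64 [562. 174. 137.] [237. 195.]
12 rail 0.58 [562. 177. 168.] [235. 195.]
12 lever_pivot 0.9 [563. 115.  84.] [253. 196.]
12 lever_grip 0.64 [561. -47. 189.] [299. 194.]
13 jack 0.74 [566. 170.   1.] [246. 212.]
13 lift_pad 0.82 [563. 178. 141.] [243. 176.]
13 rail 0.76 [563. 177. 163.] [243. 170.]
13 lever_pivot 0.78 [564. 113.  82.] [249. 202.]
13 lever_socket 0.6 [564.  65. 106.] [253. 205.]
13 lever_grip 0.55 [563. -43. 190.] [262. 203.]
14 jack 0.84 [563. 171.  -3.] [240. 197.]
14 lift_pad 0.74 [564. 176. 140.] [236. 195.]
14 rail 0.76 [560. 176. 167.] [236. 196.]
14 lever_pivot 0.8 [564. 115.  82.] [253. 195.]
14 lever_grip 0.62 [562. -45. 187.] [298. 194.]
[array([236., 195.])]
```

View pics/side3.png

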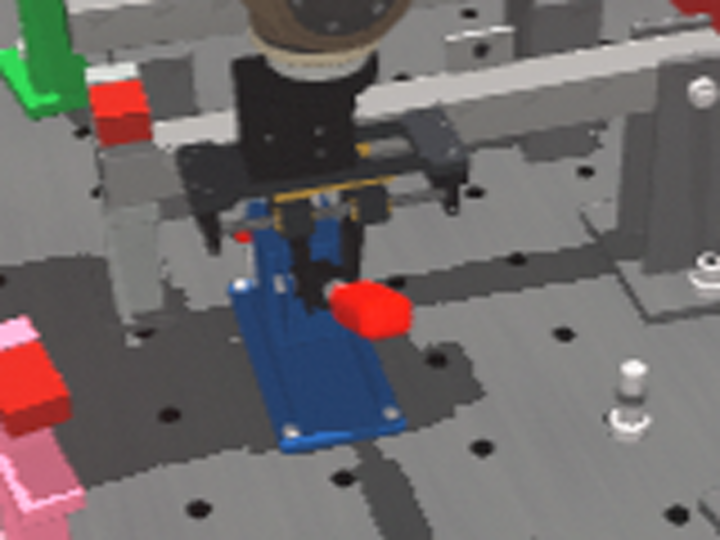

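View pics/top3.png

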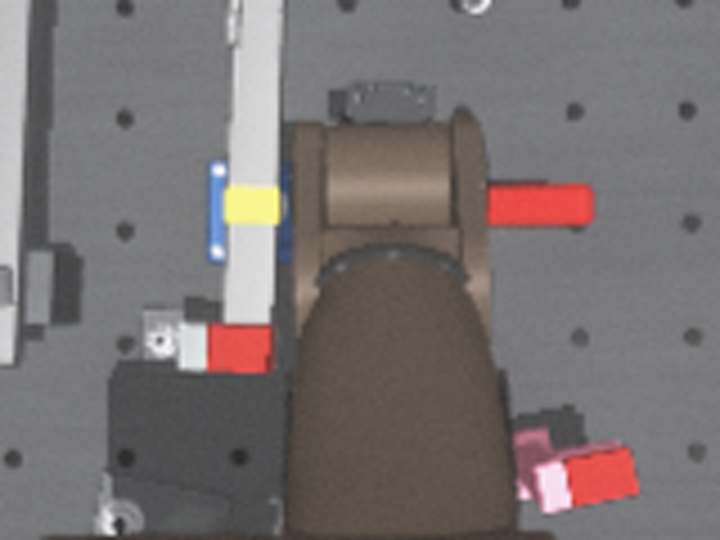

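{"op": "apply_moves", "data": {"increments": [[[-0.3,0,0],[0,0,0],1.5],[[-0.25,0,-0.05],[0,0,0],1.5],[[0,0,0],[0,0,0],1.5],[[0,0,0],[0,0,0],1.5],[[0,0,0],[0,0,0],1.5]]}}

```text
t: 9.7
eef_pos: [560.7, 72.4, 98.7]
tcp_rot: [-1.572, -0.009, -1.603]
ft_force: [-0.2, -2.7, -0.7]
opening: 0.251
```

```bash
python3 - <<'E'
from h import *
plan([561,73.5,98],-91.6,1)
L={}
for c in ("side","top")*3:
    p=read_camera(c)
    for n in ["jack","lift_pad","rail","lever_pivot","lever_socket","lever_grip"]:
        for d in nets.mark_of(p,n)[:1]:
            if d["confidence"]>.4: L.setdefault(n,[]).append(c2w(p,d["point"]))
for n in L: print(n,np.median(L[n],0).round(1),len(L[n]))
E
```

```text
at [560.7  72.4  98.7] [-90.1  -0.5 -91.9] F [-0.2 -2.7 -0.7] t 9.7
[-0.11, 0.07, 0.02] [0.1, -0.3, 0.5]
jack [5.646e+02 1.755e+02 3.000e-01] 5
lift_pad [562.8 176.6 139.2] 6
rail [562.6 175.1 164.4] 6
lever_pivot [563.3 118.2  83.2] 6
lever_socket [562.9  72.  106.5] 3
lever_grip [560.3 -41.2 190.4] 5
```

{"op": "apply_moves", "data": {"increments": [[[-0.15,0,-0.12],[0,0,0],1.5],[[0,0,0],[0,0,0],1.5],[[0,0,0],[0,0,0],5],[[0,0,0],[0,0,0],6],[[0,0,0],[0,0,0],6]]}}

```text
t: 12.42
eef_pos: [559.2, 74.6, 98.8]
tcp_rot: [-1.573, -0.009, -1.603]
ft_force: [0.6, 0.5, 1.0]
opening: 0.509
```

{"op": "apply_moves", "data": {"increments": [[[0,-2,0],[0,0,0],6],[[0.2,-5,0],[0,0,0],6],[[3,-6,0],[0,0,0],4],[[5,-3,0],[0,0,0],2],[[4.8,0,0],[0,0,0],0.2]]}}

```text
t: 13.05
eef_pos: [555.4, -52.5, 261.4]
tcp_rot: [-1.575, -0.01, -1.597]
ft_force: [0.9, 0.3, -0.4]
opening: 0.37
```

```bash
python3 - <<'E'
from h import *
plan([561,-52,210],-90,1)
L={}
for c in ("side","top")*3:
    p=read_camera(c)
    for n in ["jack","lift_pad","rail","saddle","lever_pivot","lever_socket","lever_grip"]:
        for d in nets.mark_of(p,n)[:1]:
            if d["confidence"]>.4: L.setdefault(n,[]).append(c2w(p,d["point"]))
for n in L: print(n,np.median(L[n],0).round(1),len(L[n]))
p=read_camera("side"); save(p,"side4",(180,140,340,260),4.5)
E
```

```text
at [555.4 -52.5 261.4] [-90.2  -0.6 -91.5] F [ 0.9  0.3 -0.4] t 13.05
[-0.12, 5.14, 0.58] [0.2, -1.5, 0.6]
jack [563.  176.5  -1.4] 6
lift_pad [563.  176.7 139.1] 6
rail [561.9 175.6 163.1] 6
saddle [565.2 174.2 113.4] 3
lever_pivot [561.  119.4  84.6] 6
lever_socket [561.8  74.1 109. ] 6
lever_grip [562.4 -34.9 187.1] 4
```

View pics/side4.png

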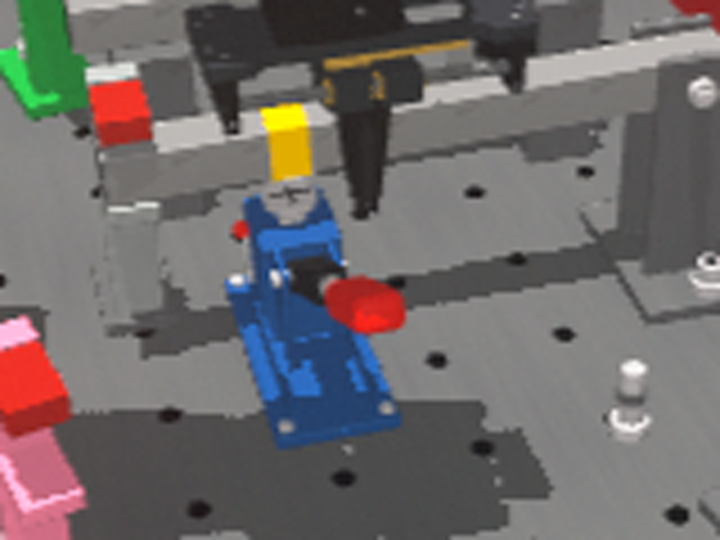

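The saddle sits under the yellow band (crop px ~290,200), and the networks put the jack and the lift pad within about 1 mm of each other. The fingers now go onto the red grip for the first stroke.

{"op": "apply_moves", "data": {"increments": [[[-0.1,3,0.6],[0.2,-1.5,0.6],0],[[0,2.5,0],[0,0,0],0],[[0.3,3,0],[0,0,0],0],[[0.5,3,0],[0,0,0],0],[[0.3,1.5,0],[0,0,0],0]]}}

```text
t: 16.12
eef_pos: [562.2, -62.4, 127.4]
tcp_rot: [-1.569, 0.0, -1.57]
ft_force: [-1.9, -0.8, 2.6]
opening: 0.002
```

```bash
python3 - <<'E'
from h import *
plan([561,-66,66],-90,3)
p=read_camera("side"); marks(p,["lever_grip"],k=1)
save(p,"side5",(180,140,340,260),4.5)
E
```

```text
at [562.2 -62.4 127.4] [-89.9   0.  -90. ] F [-1.9 -0.8  2.6] t 16.12
[0.12, 2.05, -0.04] [-0.0, 0.0, -0.0]
[0.12, 2.05, -0.04] [-0.0, 0.0, -0.0]
[0.12, 2.05, -0.04] [-0.0, 0.0, -0.0]
28 lever_grip 0.68 [559. -65. 121.] [264. 228.]
```

View pics/side5.png

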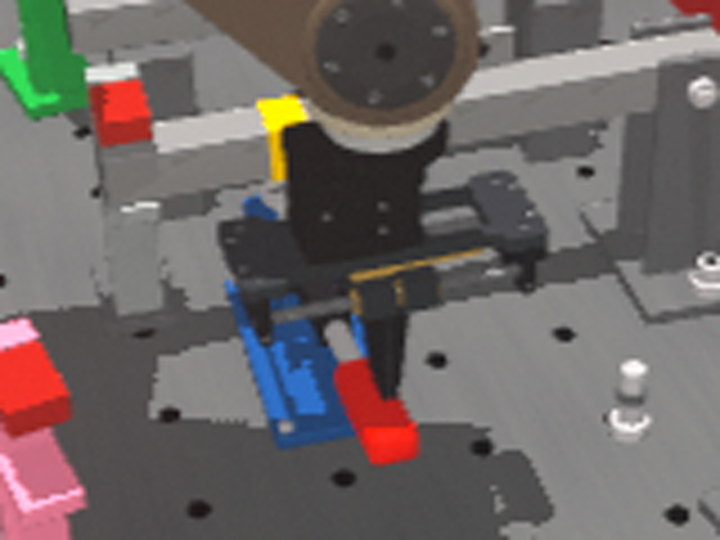

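{"op": "apply_moves", "data": {"increments": [[[0.1,1.8,0],[0,0,0],0],[[0.1,1.6,0],[0,0,0],0],[[0.1,1.2,0],[0,0,0],0],[[0,0.9,0],[0,0,0],0],[[0,0.5,0],[0,0,0],0]]}}

```text
t: 16.85
eef_pos: [563.8, -65.0, 68.5]
tcp_rot: [-1.566, 0.0, -1.57]
ft_force: [-0.5, 1.7, 2.9]
opening: 0.005
```

{"op": "apply_moves", "data": {"increments": [[[0,0.35,0],[0,0,0],0],[[0,-3.5,-0.2],[0,0,0],0],[[0,-4,0],[0,0,0],0],[[0,-4,0],[0,0,0],0],[[-0.5,-3,0],[0,0,0],0]]}}

```text
t: 17.48
eef_pos: [560.8, -60.3, 211.5]
tcp_rot: [-1.57, 0.0, -1.571]
ft_force: [0.7, 0.1, -0.0]
opening: 0.003
```

```bash
python3 - <<'E'
from h import *
plan([561,-66,130],-90,3)
L={}
for c in ("side","top")*2:
    p=read_camera(c)
    for n in ["jack","saddle","lift_pad","lever_pivot","lever_socket","lever_grip"]:
        for d in nets.mark_of(p,n)[:1]:
            if d["confidence"]>.4: L.setdefault(n,[]).append(c2w(p,d["point"]))
for n in L: print(n,np.median(L[n],0).round(1),len(L[n]))
E
```

```text
at [560.8 -60.3 211.5] [-89.9   0.  -90. ] F [ 0.7  0.1 -0. ] t 17.48
[0.19, 2.72, 0.0] [-0.0, 0.0, -0.0]
[0.19, 2.72, 0.0] [-0.0, 0.0, -0.0]
[0.19, 2.72, 0.0] [-0.0, 0.0, -0.0]
jack [5.627e+02 1.753e+02 3.000e-01] 4
saddle [564.3 124.5 114.2] 2
lift_pad [562.6 176.3 140.8] 4
lever_pivot [562.5 119.8  85. ] 4
lever_socket [562.9  73.2 107.9] 4
lever_grip [559.4 -39.8 189.2] 3
```

{"op": "apply_moves", "data": {"increments": [[[0.2,3,0],[0,0,0],0],[[0.2,2.5,0],[0,0,0],0],[[0.1,1.8,0],[0,0,0],0],[[0,1.3,0],[0,0,0],0],[[0,0.8,0],[0,0,0],0]]}}

```text
t: 19.5
eef_pos: [562.4, -66.1, 115.2]
tcp_rot: [-1.565, -0.001, -1.57]
ft_force: [-1.0, -2.1, 2.1]
opening: 0.006
```

{"op": "apply_moves", "data": {"increments": [[[0,0.5,0],[0,0,0],0],[[0,0.5,0],[0,0,0],0],[[0,0.5,0],[0,0,0],0],[[0,0.5,0],[0,0,0],0],[[0,0.5,0],[0,0,0],0]]}}

```text
t: 20.12
eef_pos: [563.0, -66.2, 89.6]
tcp_rot: [-1.564, -0.002, -1.57]
ft_force: [-0.9, -2.6, 2.2]
opening: 0.004
```

Not stalled at 2.2 N, so I keep going.

{"op": "apply_moves", "data": {"increments": [[[0,0.5,0],[0,0,0],0],[[0,0.5,0],[0,0,0],0],[[0,0.5,0],[0,0,0],0],[[0,0.4,0],[0,0,0],0],[[0,0.4,0],[0,0,0],0]]}}

```text
t: 20.75
eef_pos: [563.1, -65.5, 64.9]
tcp_rot: [-1.564, -0.001, -1.57]
ft_force: [-0.4, 0.9, 2.9]
opening: 0.003
```

{"op": "apply_moves", "data": {"increments": [[[0,0.1,0],[0,0,0],0],[[0,-3.5,-0.1],[-0.3,0,0],0],[[0,-4,0],[0,0,0],0],[[0,-4,0],[0,0,0],0],[[-0.5,-3,0],[0,0,0],0]]}}

```text
t: 21.38
eef_pos: [560.8, -60.6, 210.0]
tcp_rot: [-1.575, -0.0, -1.57]
ft_force: [0.1, 0.1, 0.4]
opening: 0.006
```

```bash
python3 - <<'E'
from h import *
plan([561,-66,130],-90,3)
L={}
for c in ("side","top")*2:
    p=read_camera(c)
    for n in ["jack","saddle","lift_pad","rail","lever_pivot","lever_socket","lever_grip"]:
        for d in nets.mark_of(p,n)[:1]:
            if d["confidence"]>.4: L.setdefault(n,[]).append(c2w(p,d["point"]))
for n in L: print(n,np.median(L[n],0).round(1),len(L[n]))
p=read_camera("side"); save(p,"side6",(200,140,300,215),7)
E
```

```text
at [560.8 -60.6 210. ] [-90.3  -0.  -90. ] F [0.1 0.1 0.4] t 21.38
[0.18, 2.67, 0.02] [0.1, 0.0, 0.0]
[0.18, 2.67, 0.01] [0.1, 0.0, 0.0]
[0.18, 2.67, 0.01] [0.1, 0.0, 0.0]
jack [564.  175.   -0.7] 4
saddle [566.2 175.6 130.7] 2
lift_pad [563.4 175.8 140.2] 4
rail [561.6 176.1 163.9] 4
lever_pivot [561.9 119.5  84.2] 4
lever_socket [562.4  74.9 107.5] 4
lever_grip [560.3 -38.6 187.4] 4
```

View pics/side6.png

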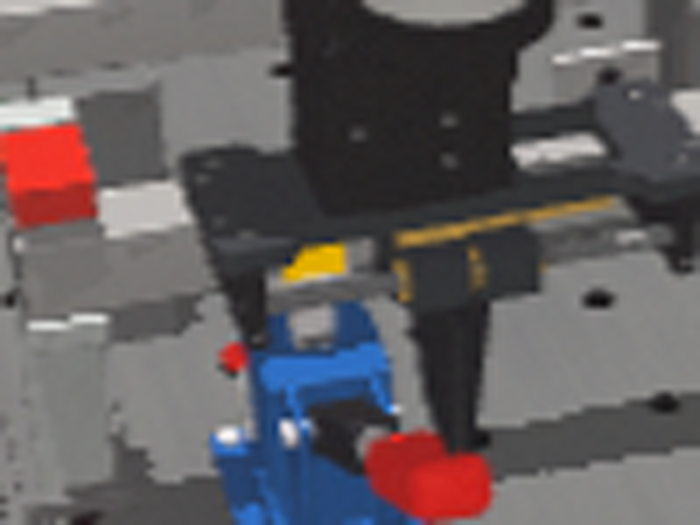

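Saddle now about 131 to 134 mm high, so the ram is at about 16 mm. The jack has not moved. Third stroke.

{"op": "apply_moves", "data": {"increments": [[[0.2,3,0],[0,0,0],0],[[0.2,2.5,0],[0,0,0],0],[[0.1,1.8,0],[0,0,0],0],[[0,1.2,0],[0,0,0],0],[[0,0.8,0],[0,0,0],0]]}}

```text
t: 23.65
eef_pos: [562.5, -67.1, 115.0]
tcp_rot: [-1.57, -0.003, -1.57]
ft_force: [-1.0, -0.9, 3.1]
opening: 0.007
```

{"op": "apply_moves", "data": {"increments": [[[0,0.5,0],[0,0,0],0],[[0,0.5,0],[0,0,0],0],[[0,0.5,0],[0,0,0],0],[[0,0.5,0],[0,0,0],0],[[0,0.5,0],[0,0,0],0]]}}

```text
t: 24.28
eef_pos: [563.1, -67.5, 89.6]
tcp_rot: [-1.568, -0.004, -1.569]
ft_force: [0.0, -2.2, 3.3]
opening: 0.002
```

{"op": "apply_moves", "data": {"increments": [[[0,0.5,0],[0,0,0],0],[[0,0.5,0],[0,0,0],0],[[0,0.5,0],[0,0,0],0],[[0,0.4,0],[0,0,0],0],[[0,0.4,0],[0,0,0],0]]}}

```text
t: 24.9
eef_pos: [563.1, -66.7, 64.9]
tcp_rot: [-1.568, -0.003, -1.57]
ft_force: [-0.8, 3.5, 4.3]
opening: 0.003
```

{"op": "apply_moves", "data": {"increments": [[[0,0.1,0],[0,0,0],0],[[0,-3.5,-0.1],[0,0,0],0],[[0,-4,0],[0,0,0],0],[[0,-4,0],[0,0,0],0],[[-0.5,-3,0],[0,0,0],0]]}}

```text
t: 25.52
eef_pos: [560.7, -61.4, 209.6]
tcp_rot: [-1.574, -0.002, -1.57]
ft_force: [0.5, -0.5, 0.1]
opening: 0.003
```

```bash
python3 - <<'E'
from h import *
plan([561,-66,130],-90,3)
L={}
for c in ("side","top")*2:
    p=read_camera(c)
    for n in ["jack","saddle","lift_pad","rail","lever_pivot","lever_socket","lever_grip"]:
        for d in nets.mark_of(p,n)[:1]:
            if d["confidence"]>.4: L.setdefault(n,[]).append(c2w(p,d["point"]))
for n in L: print(n,np.median(L[n],0).round(1),len(L[n]))
E
```

```text
at [560.7 -61.4 209.6] [-90.2  -0.1 -90. ] F [ 0.5 -0.5  0.1] t 25.52
[0.15, 2.65, 0.02] [0.1, 0.0, 0.0]
[0.15, 2.65, 0.02] [0.1, 0.0, 0.0]
[0.15, 2.65, 0.01] [0.1, 0.0, 0.0]
jack [562.1 176.9   0.8] 4
lift_pad [561.9 176.2 142.2] 3
rail [563.6 176.5 166. ] 4
lever_pivot [561.8 119.5  85.1] 4
lever_socket [563.6  73.1 111.2] 4
lever_grip [559.7 -39.2 186.6] 4
saddle [564.4 175.9 136.1] 1
```

The rail is up about 2.5 mm, so the ram is at 24 mm and this is the last stroke. I slow down near the expected stall.

{"op": "apply_moves", "data": {"increments": [[[0.2,3,0],[0,0,0],0],[[0.2,2.2,0],[0,0,0],0],[[0.1,1.5,0],[0,0,0],0],[[0,1,0],[0,0,0],0],[[0,0.6,0],[0,0,0],0]]}}

```text
t: 27.75
eef_pos: [562.5, -68.0, 124.9]
tcp_rot: [-1.569, -0.004, -1.569]
ft_force: [-0.9, -2.2, 2.6]
opening: 0.002
```

{"op": "apply_moves", "data": {"increments": [[[0,0.4,0],[0,0,0],0],[[0,0.4,0],[0,0,0],0],[[0,0.3,0],[0,0,0],0],[[0,0.3,0],[0,0,0],0],[[0,0.3,0],[0,0,0],0]]}}

```text
t: 28.38
eef_pos: [563.1, -68.2, 107.8]
tcp_rot: [-1.567, -0.005, -1.569]
ft_force: [-0.1, -1.3, 3.1]
opening: 0.004
```

{"op": "apply_moves", "data": {"increments": [[[0,0.3,0],[0,0,0],0],[[0,0.3,0],[0,0,0],0],[[0,0.3,0],[0,0,0],0],[[0,0.3,0],[0,0,0],0],[[0,0.3,0],[0,0,0],0]]}}

```text
t: 29.0
eef_pos: [563.2, -69.0, 92.7]
tcp_rot: [-1.567, -0.006, -1.569]
ft_force: [-1.3, -2.6, 7.5]
opening: 0.001
```

{"op": "apply_moves", "data": {"increments": [[[0,0.3,0],[0,0,0],0],[[0,0.3,0],[0,0,0],0],[[0,0.3,0],[0,0,0],0],[[0,0.3,0],[0,0,0],0],[[0,0.3,0],[0,0,0],0]]}}

```text
t: 29.62
eef_pos: [563.2, -69.1, 79.5]
tcp_rot: [-1.565, -0.006, -1.569]
ft_force: [-3.3, -1.0, 13.9]
opening: 0.004
```

```bash
python3 - <<'E'
from h import *
plan([561,-66,90],-90,1)
L={}
for c in ("side","top")*2:
    p=read_camera(c)
    for n in ["jack","lift_pad","rail","lever_pivot","lever_socket","lever_grip"]:
        for d in nets.mark_of(p,n)[:1]:
            if d["confidence"]>.4: L.setdefault(n,[]).append(c2w(p,d["point"]))
for n in L: print(n,np.median(L[n],0).round(1),len(L[n]))
print(readout.state()["ft_force"],readout.state()["eef_pos"])
p=read_camera("side"); save(p,"side7",(200,140,300,215),7)
E
```

```text
at [563.2 -69.1  79.5] [-89.7  -0.4 -89.9] F [-3.3 -1.  13.9] t 29.62
[-0.31, -1.05, -0.22] [-0.3, 0.1, 0.4]
jack [563.2 176.   -0.7] 4
lift_pad [563.1 174.7 149.5] 4
rail [561.7 176.1 175.7] 4
lever_pivot [560.8 119.5  82.3] 3
lever_socket [562.2  65.9  77.9] 4
lever_grip [561.6 -67.9  76.4] 3
[-3.83899089 -1.77428029 12.265813  ] [563.21447984 -69.13993173  79.65802383]
```

View pics/side7.png

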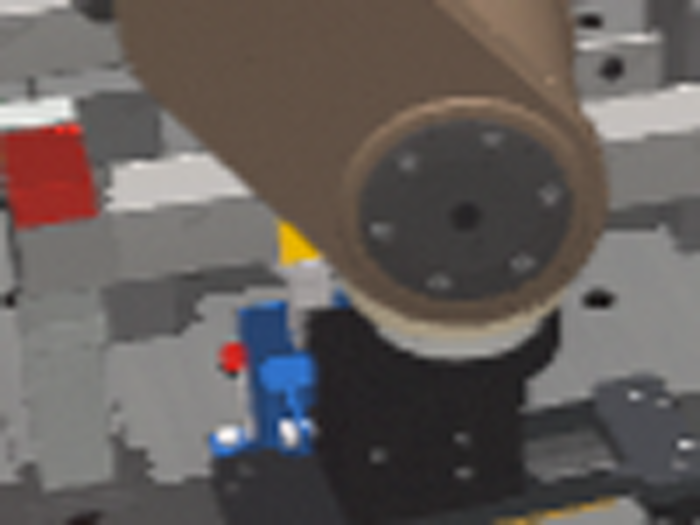

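The rail is against the stop: the pad reads 149.5 mm and was 139.5 at the start. The push is now 12 to 14 N, more than the ~8 N asked for, so I ease it off a little.

{"op": "apply_moves", "data": {"increments": [[[0,-0.3,0],[0,0,0],0],[[0,-0.3,0],[0,0,0],0],[[0,-0.2,0],[0,0,0],0],[[0,0,0],[0,0,0],0],[[0,0,0],[0,0,0],0]]}}

```text
t: 31.7
eef_pos: [563.2, -69.1, 90.1]
tcp_rot: [-1.563, -0.006, -1.569]
ft_force: [-2.2, -2.4, 8.7]
opening: 0.004
```

```bash
python3 - <<'E'
from h import *
L={}
for c in ("side","top")*3:
    p=read_camera(c); s=readout.state(); print(round(s["t"],2),s["ft_force"].round(1),s["eef_pos"].round(1))
    for n in ["jack","lift_pad","rail","lever_grip","clamp_bolt","pliers","magnet_square"]:
        for d in nets.mark_of(p,n)[:1]:
            if d["confidence"]>.4: L.setdefault(n,[]).append(c2w(p,d["point"]))
for n in L: print(n,np.median(L[n],0).round(1),len(L[n]))
p=read_camera("side"); save(p,"side8",(150,120,360,280),3.6)
E
```

```text
31.75 [-2.1 -2.2  8.9] [563.2 -69.1  90.2]
32.15 [-1.1 -2.6  8.5] [563.2 -69.1  90.1]
32.55 [-2.9 -2.3  9.6] [563.2 -69.1  90.1]
32.95 [-1.9 -1.5  9.7] [563.2 -69.1  90.1]
33.35 [-1.9 -2.2  9.7] [563.2 -69.1  90.1]
33.75 [-1.9 -3.6  9.4] [563.2 -69.1  90.1]
jack [5.628e+02 1.757e+02 1.000e-01] 6
lift_pad [562.1 176.9 148.3] 6
rail [562.4 176.3 172.8] 6
lever_grip [559.5 -66.   87.8] 3
clamp_bolt [755.7 -16.3   0.9] 5
pliers [ 7.913e+02 -1.992e+02  3.000e-01] 6
magnet_square [ 423.4 -356.8    0.8] 6
```

View pics/side8.png

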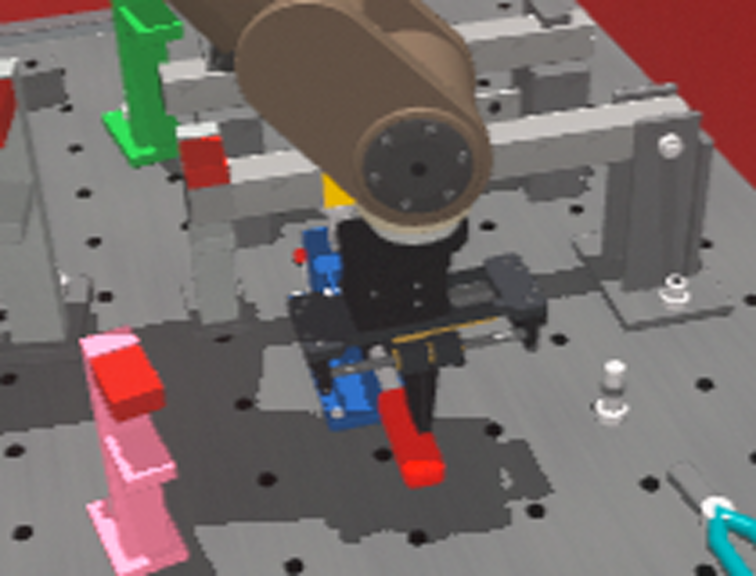

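The rail touches the red finger (crop px 205,185), the pad reads 148.3 mm, and the lever is held at a steady ~9 N. Handing in.

```bash
python3 -c "
from h import *
env.job_done(); s=readout.state(); print(s['t'],s['ft_force'],s['eef_pos'])"
```

```text
the job is handed in; nothing more can be done
the job is handed in; nothing more can be done
```

The rail is up against the red stop finger, and I handed the job in while still holding the lever down; no verdict was reported. I slid the jack by its lever socket until it was under the yellow-banded pad, let go, and pumped three full strokes. On the fourth the lever stalled at about 0.55 rad, and I held it there.

**Last checks before handing in:**
- **Rail:** the lift pad read 148.3 mm high, against 148 expected with the rail at the stop.
- **Lever:** the push was steady at 8.5–9.7 N for about 2 s, and the tool did not drift.
- **Jack:** it stood flat, with its centre within about 1.5 mm of the pad's.
- **Loose items:** the pliers, magnet square and clamp bolt read within about 4 mm of where they started, which is the networks' accuracy.
- **Time:** about 34 s had passed, of the 67 s allowed.

**What disagreed:**
- The last stroke briefly reached about 14 N, above the 8 N asked for, with the lever slightly past 0.6 rad. I eased it back to about 9 N.
- The pad read 149.5 mm during that peak, which may be stop flex or measuring error.
- The readout after hand-in returned no numbers, so the final second is not confirmed.

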